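# Clamp the neck blank and set the dust damper

### The arm

A 7-joint arm with a two-finger parallel gripper is mounted at the origin on the work surface. World frame = base frame: x ahead of the robot, y to its left, z up, the work surface at z = 0. Lengths are in mm, angles in rad, forces in N, time in s.
With the tool pointing down it reaches from about 400 to 875 mm from the base axis. Payload 4.4 kg.
Tool frame: the origin (TCP) lies between the finger pads; the fingertips stand 17 mm ahead of it and the grasp point (between the pads) lies 2 mm behind it; z points along the fingers, y is the line along which they close (so a half turn about z gives the same grasp; the last joint's range is limited). The gripper opens to 85 mm and grips with 20 to 120 N. Pads are 22 mm wide; open, the fingers measure 114 mm over their backs; the gripper's body (76 mm by 85 mm) begins 54 mm behind the grasp point. The pads swing forward as they close: fully open they stand 13 mm farther back than shut.
Start: joints at [1.043, 0.628, 0.038, 1.517, -0.027, 0.996, -0.02], TCP at [289.642, -581.915, 248.313] pointing down, gripper open.
Joint ranges: [-3.06, 3.06], [-0.37, 2.12], [-1.25, 1.32], [0.18, 2.47], [-1.1, 4.24], [0.23, 1.98], [-2.94, 2.94]. Speed limits (rad/s): [2.57, 2.57, 3.14, 3.14, 3.14, 3.14, 3.14].

### API

Orientations are given as [roll, pitch, yaw] about the fixed x, y, z axes, in that order (R = Rz(yaw) Ry(pitch) Rx(roll)).
In Python, from cell import sensors, get_image, ctrl gives the robot as it stands.
- The arm moves only by the tool send_rows, never from a script. Its argument "series" is a list of rows, each a list of 3 entries, a list of its own where there are three numbers: the finger opening in mm, from 0 to 85.4, then the shift along the world's x, y, z in units of 60 mm (1.0 is 60 mm), then the turn, a rotation vector about the world's x, y, z in units of 5 degrees (1.0 is 5 degrees). A call has 1 to 8 rows; each row shifts and turns the commanded pose from where the row before left it; what a row does not reach is not made up. A row lasts 1/8 s, in which the tool goes at most 62.5 mm and 10.7 degrees, less where a joint would pass 70% of its speed; a pose out of reach is approached as far as the arm can. A call is refused whole if a number of a shift passes 1 or a number of a turn 1, either way. A call with a gripper value outside its range is refused whole. The fingers move at their own pace and stop on an object; the grip force is fixed at half the most. Time passes only in rows, so rows that do not move let the fingers close. It gives the time, the measured TCP pose, the force, the opening and the grip force at its end, in the units of the state.
- sensors.read_state(): the state, without advancing time (a new reading comes with each control period).
- get_image(name): name is "scene" or "top"; returns a dict with "img" (384x512x3 uint8, red, green, blue), "depth" (384x512 float32, mm along the optical axis (not along the pixel's ray), 0 where there is no reading), "vfov" (degrees; the focal length in pixels is half the picture's height over the tangent of half this angle, whatever the lens; pixels are square), "cx", "cy" (the principal point, pixels), "world_to_cam" (4x4, takes a point from world to camera coordinates). Camera axes: x right, y down, z forward; pixel columns grow to the right and rows downward; lengths in mm; the calibration is good to about 2 mm. A picture is of the moment at which its call begins.
- ctrl.finish_job(): hands the job in; it is judged then, once.
The state is a dict: "clock": time; "qpos": joint angles; "qd": joint speeds; "tau": joint torques, N m; "eef_pos": TCP position; "tool_rot": TCP orientation; "force": force on the tool from outside, world axes, zero at the start; "torque": the same for the moment, N m; "width": finger opening in mm; "gripper_force": force on a finger pad.
Only numpy, scipy, OpenCV 4.12 (cv2) and the standard library are available. Lean on these libraries where they do the work, as an engineer would, in place of code of your own. Each camera call takes 0.05 s, during which the arm holds its last target. There are 200 camera calls.

### The job

Get the bench ready for carving: swing the lever of the green vise until its jaw closes and holds the dark wooden blank firmly against the fixed jaw. Then turn the black lever of the sloping dust-extraction valve until it points at the red mark on its dial, and let go. Leave the other tools and things on the bench where they are.

Things in the scene. Friction and masses are not known exactly. Their poses are not given: they have to be found in the camera images.
- station: Blue console, fixed, 180 mm deep (x), 280 wide (y). Origin: centre of underside; front is -x, z up. Top face slopes at 35 degrees from 31 mm high (front) to 157 mm (back), facing -x and up. Yellow guard rail (16 mm bar along y, x = +7, z = 315 mm, posts at y = +-132, x = 70) bars the gripper from straight above: come square to the slope (tilted 35 degrees), in front of and below the rail.
- valve_hub (a point): Point on the turning axis of the valve lever, 46 mm off the sloping face, at the height of the lever bar's middle. Its z axis is the turning axis, pointing out of the slope; its x axis points up the slope, y along the console's +y.
- valve_grip (a point): Point in the middle of the valve lever's bar, 88 mm from the turning axis, where to pinch or push it. Black bar 16 mm wide, 20 thick (36 to 56 mm off the sloping face, free below), reaching 110 mm from the axis, white line at its tip. This point's x axis points outward along the lever, z out of the slope.
- valve (a joint): Angle of the valve lever, rad, 0 to 1.57. At 0 the lever points 45 degrees off straight up the slope, towards the console's -y; it grows counter-clockwise seen from in front of the face (at 0.785 it points straight up the slope). Turns stiffly (about 0.3 Nm, about 4 N at the grip) and stays where it is left.
- mark (a joint): Angle of the red mark on the white dial, same zero and sense as joint valve: the lever points at the mark when the two values are equal. Not to be moved; flat on the dial.
- mark_tip (a point): Middle of the red mark (36 x 16 mm, flat on the dial, 115 mm from the lever's axis, just beyond and below the lever's tip). Its x axis points outward from the lever's axis.
- vise: Green cam-action bench vise, fixed to the bench, base 260 mm (x) x 120 mm (y) x 30 mm high. Origin at its underside; +x points from the moving jaw to the fixed jaw. The lever's upright pivot is at x = -100 mm, y = 0.
- fixed_jaw: Fixed jaw of the vise, 130 mm wide, top 80 mm above the bench. Origin is the vise's origin; its gripping face is at vise x = +50 mm.
- vise_jaw: Moving jaw, 130 mm wide, top 80 mm above the bench. Origin at the middle of its underside, 15 mm behind its gripping face. It slides along vise x, from x = -32 mm (lever at 0) by 15 mm per rad of the lever; it has closed on the blank at x = -11 mm (lever at 1.40).
- vise_lever (a joint): Angle of the vise lever, rad, 0 to 1.7. At 0 it points 55 degrees from the vise's -x towards its -y; growing turns it clockwise seen from above and closes the jaw, which pinches the 46 mm blank between both jaws at about 1.40; past that it goes hard and springs slightly. Friction about 0.25 Nm (2 N at the knob); it stays where it is left, also when clamped.
- vise_pivot (a point): Point on the upright pivot axis of the vise lever, 124 mm above the bench (level with the knob's top).
- knob_top (a point): Centre of the top of the red knob at the end of the vise lever: an upright freely turning cylinder, diameter 26 mm, 50 mm high (74 to 124 mm above the bench), 120 mm from the pivot. The flat steel lever bar lies below it, 60 to 72 mm above the bench.
- blank: Dark wooden guitar neck blank with a light stripe, 46 mm wide (x) x 200 mm long (y) x 50 mm high, 0.26 kg, lying loose on the vise's base (30 mm above the bench) between the jaws. Origin at the centre of its underside.
- chisel: Loose chisel, 260 mm long, wooden handle. Leave alone.
- rasp: Loose rasp with red handle, 320 mm long. Leave alone.
- mallet: Loose mallet with dark green head, 62 mm thick, 240 mm long. Leave alone.
- glue: Yellow glue bottle, 140 mm high, standing. Leave alone.
- jar: Glass jar, 75 mm high. Leave alone.
- offcut: Loose wooden offcut, 150 x 60 x 22 mm. Leave alone.
- carton: Cardboard carton, 120 x 120 x 130 mm. Leave alone.

How it is judged (in metres and radians):
On the way, in this order (a step that is already met when the one before it is completed fails the run):
1. the vise holds the blank: both jaws press on it with more than 8 N (contact force between each of vise_jaw, fixed_jaw and blank above 8 N and x of vise_jaw in the frame of vise above -0.013 m and x of blank in the frame of vise between 0.024 and 0.03 m and z of blank in the frame of vise below 0.034 m and angle between the x axis of blank and the x axis of vise, either way round below 0.05 rad), for 0.2 s.
2. the valve lever points at the red mark within 6 degrees, the blank still clamped (angle between the x axis of valve_grip and the x axis of mark_tip, either way round below 0.105 rad and x of vise_jaw in the frame of vise above -0.013 m and x of blank in the frame of vise between 0.024 and 0.03 m and z of blank in the frame of vise below 0.034 m and angle between the x axis of blank and the x axis of vise, either way round below 0.05 rad), for 0.2 s.
At the end, for the whole second after the job is handed in: The blank stands square on the vise's base, pressed between both jaws (more than 2 N on each), with the moving jaw within 2 mm of its closed place, and the valve lever rests pointing at the red mark within 6 degrees; everything is let go (all of step 2 and contact force between each of vise_jaw, fixed_jaw and blank above 2 N and velocity of joint valve between -0.05 and 0.05 rad/s); the robot touches nothing.
It fails at once if a tool or thing that does not belong to the job (chisel, rasp, mallet, glue, jar, offcut, carton) is moved more than 30 mm (distance of any of chisel, rasp, mallet, glue, jar, offcut, carton from where it was at the start of the episode above 0.03 m).
It also fails if it takes over 51 s, if anything falls off the work surface, if the arm or the gripper's body presses on something with over 40 N, if the wrist force passes 120 N, or if a joint passes its speed limit or range.

## Working session

There is one attempt and no reset: what is moved stays moved. The work goes in short steps, Python scripts to look and compute and a tool call to move; the robot and the scene stay as the last step left them, time stands still between calls to the robot, and variables do not carry over. Pictures are saved under pics/ and viewed, at most 10 in all, crops included, and the job is handed in when it is done.

Besides the shell and the picture viewer there is one more tool, called after "Request:" by a JSON object that holds its "op" and its "data", one argument or row to a line. send_rows: Moves the arm, as the interface text tells. Its arguments: {"type":"object","properties":{"series":{"type":"array"}},"required":["series"]}

```bash
mkdir -p pics
cat > h.py <<'E'
import numpy as np, cv2
from cell import sensors, get_image, ctrl
def grab(n,tag):
    d=get_image(n); cv2.imwrite(f'pics/{tag}.png',d['img'][:,:,::-1]); 
    np.savez(f'{tag}.npz',**d); return d
def world(d):
    "per-pixel world points from depth"
    h,w=d['depth'].shape; f=h/2/np.tan(np.radians(float(d['vfov']))/2)
    v,u=np.mgrid[:h,:w]; z=d['depth']
    P=np.stack([(u-d['cx'])*z/f,(v-d['cy'])*z/f,z],-1)
    T=np.linalg.inv(d['world_to_cam']); W=P@T[:3,:3].T+T[:3,3]
    W[z<=0]=np.nan; return W
E
python3 - <<'E'
from h import *
for n in('scene','top'):
    d=grab(n,n+'0'); print(n,d['vfov'],d['cx'],d['cy'],np.linalg.inv(d['world_to_cam']).round(2).tolist())
print(sensors.read_state())
E
```

```text
scene 50.71826714269645 258.95958499968606 186.70844355807844 [[-0.17, 0.76, -0.63, 1380.67], [0.98, 0.12, -0.12, 235.86], [-0.01, -0.64, -0.77, 1165.11], [0.0, 0.0, 0.0, 1.0]]
top 43.405597352592565 256.27869020941216 189.34766550165423 [[-0.02, -1.0, 0.07, 419.0], [-1.0, 0.02, -0.01, 98.91], [0.01, -0.07, -1.0, 1621.87], [0.0, 0.0, 0.0, 1.0]]
{'clock': 0.1, 'qpos': array([ 1.04320493,  0.62926444,  0.038454  ,  1.51825001, -0.02701184,
        0.99631411, -0.01998689]), 'qd': array([-0.00172427, -0.00342827,  0.00236951, -0.00189436, -0.00084928,
       -0.00081048, -0.00047857]), 'tau': array([ 3.44078915e-03, -5.64534616e+01,  1.23086818e+00, -1.93975335e+01,
        1.13626232e-02,  5.51528836e-03,  4.33069857e-06]), 'eef_pos': array([ 289.40036966, -581.43128558,  247.47994553]), 'tool_rot': array([-3.13987491e+00,  1.31321205e-05,  4.61791009e-01]), 'force': array([-0.42539697, -0.42644333, -0.0313514 ]), 'torque': array([ 0.04261043, -0.01240868, -0.03811276]), 'gripper_force': 0.0, 'width': 85.13325950552708}
```

View pics/scene0.png

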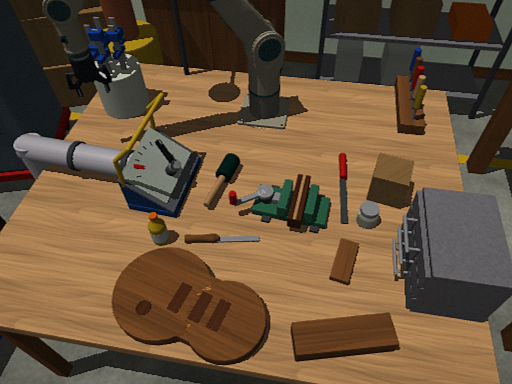

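View pics/top0.png

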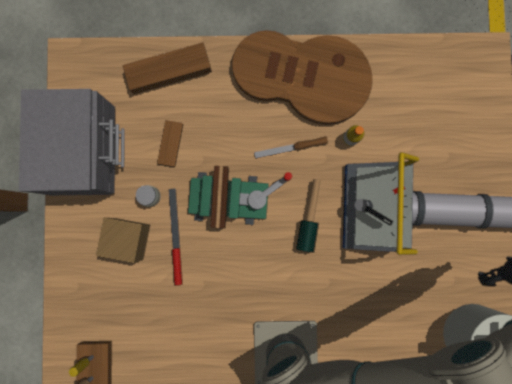

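The scene view shows the knob at about (233,198), the vise at (290,205) and the valve dial at (155,155). In the top view the knob is at (287,177), the pivot at (258,199), the blank at (220,197), the valve lever at (377,211) and the red mark at (396,190). Next I measure them.

Run:
```python
from h import *
for n in('top0','scene0'):
    d=np.load(n+'.npz'); W=world(d); hsv=cv2.cvtColor(d['img'],cv2.COLOR_RGB2HSV); H,S,V=[hsv[...,i].astype(int) for i in range(3)]
    np.set_printoptions(precision=1,suppress=True)
    red=((H<6)|(H>174))&(S>150)&(V>90)
    green=(H>60)&(H<95)&(S>60)&(V>30)
    blue=(H>100)&(H<125)&(S>100)
    yel=(H>20)&(H<32)&(S>150)&(V>90)
    for nm,m in dict(red=red,green=green,blue=blue,yel=yel).items():
        k,l,st,c=cv2.connectedComponentsWithStats(m.astype(np.uint8))
        for i in range(1,k):
            if st[i,4]>8:
                p=W[l==i]; print(n,nm,c[i],st[i,4],'med',np.nanmedian(p,0),'lo',np.nanpercentile(p,3,axis=0),'hi',np.nanpercentile(p,97,axis=0))
# enlargements
d=np.load('top0.npz')['img']; a=cv2.resize(d[140:260,180:300],None,fx=4.8,fy=4.8,interpolation=2)
s=np.load('scene0.npz')['img']; b=cv2.resize(s[85:220,115:215],None,fx=4,fy=4,interpolation=2)
c=np.zeros((576,800,3),np.uint8); a=cv2.resize(a,(400,400)); c[:400,:400]=a; c[:540,400:]=b
cv2.imwrite('pics/z1.png',c[:,:,::-1])
```

```text
top0 red [287.6 175.9] 43 med [570.3 -11.8 123.2] lo [560.6 -20.7 117.8] hi [579.3  -0.4 128.2]
top0 red [395.2 190.5] 10 med [ 517.5 -340.6  138.2] lo [ 513.6 -344.1  130.8] hi [ 522.4 -339.3  140.7]
top0 red [176.7 266.3] 262 med [289.1 350.7  25.8] lo [233.9 340.7  17.7] hi [342.2 364.2  33.4]
top0 green [200.3 195.6] 807 med [517.3 269.8  35.5] lo [459.6 234.9  23.9] hi [575.  306.6  85.1]
top0 green [243.2 199.4] 963 med [499.7 138.1  33.2] lo [447.3  61.2  24.7] hi [561.4 180.7  84.8]
top0 green [307.4 236.2] 414 med [380.8 -75.5  59. ] lo [ 338.8 -101.    48.1] hi [423.  -50.7  66.7]
top0 green [278.9 344. ] 12 med [ 60.2  26.3 135.1] lo [ 52.9  14.1 126. ] hi [ 63.7  41.  142. ]
top0 green [485.8 346.3] 28 med [ 210.5 -286.3  800.5] lo [ 206.1 -295.8  787.3] hi [ 214.7 -280.3  809.7]
top0 green [476.6 350.7] 50 med [ 202.6 -272.4  795.7] lo [ 197.4 -282.7  772.6] hi [ 208.6 -262.6  820.4]
top0 green [459.3 357. ] 57 med [ 189.2 -247.9  784.4] lo [ 183.6 -260.9  762.6] hi [ 195.9 -237.5  801.6]
top0 green [470.2 358. ] 23 med [ 194.6 -256.4  807.8] lo [ 191.3 -260.9  796.3] hi
[... 2702 characters left out ...]
 -830.  -1002.5  -208.1] hi [-679.7 -868.9 -188.4]
scene0 yel [110.7  46.7] 43 med [ -688.1 -1079.1  -197.5] lo [ -739.9 -1106.9  -209.1] hi [  78.3 -582.6  306.7]
scene0 yel [423.3  86.7] 27 med [ 12.5 617.  209.4] lo [-286.7  605.1    4.8] hi [ 23.9 713.  213.5]
scene0 yel [141.3 123.7] 343 med [ 495.9 -303.1  322. ] lo [ 344.3 -363.1  261.3] hi [ 612.8 -291.1  325.9]
scene0 yel [ 74.5 115.5] 71 med [ -620.7 -1503.4  -745.2] lo [ -657.7 -1538.7  -761.9] hi [  78.3 -868.4  -74. ]
scene0 yel [462.9 158.3] 87 med [-621.4 1189.2 -746.8] lo [-660.8 1160.  -757. ] hi [-575.8 1216.9 -702.4]
scene0 yel [153.6 226.5] 107 med [ 728.  -234.9   98. ] lo [ 718.8 -254.7   87.3] hi [ 736.6 -216.2  114.4]
```

View pics/z1.png

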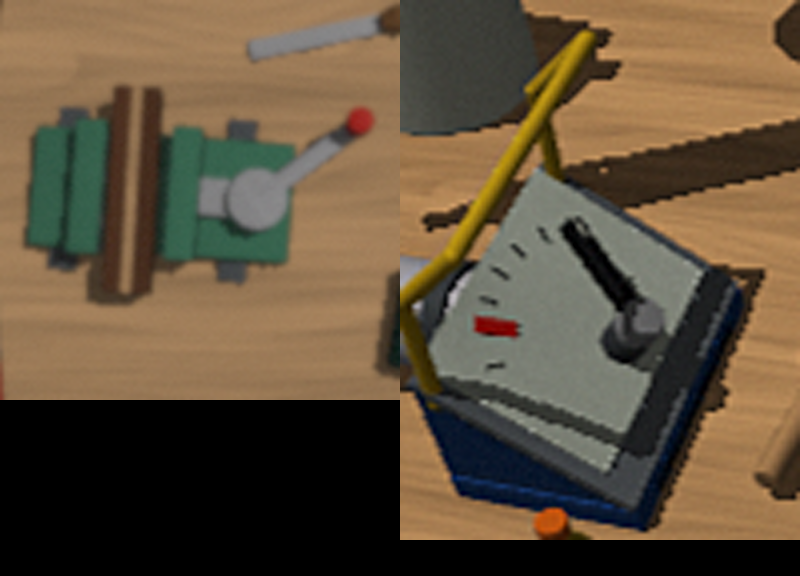

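The zoom confirms the lever bar runs from the hub up and towards console -y, and the red mark sits up the slope at console +y. Now I fit precisely.

Run:
```python
from h import *
np.set_printoptions(precision=1,suppress=True)
def rect(p): 
    r=cv2.minAreaRect(p.astype(np.float32)); return r
for n in('top0','scene0'):
    d=np.load(n+'.npz'); W=world(d); hsv=cv2.cvtColor(d['img'],cv2.COLOR_RGB2HSV); H,S,V=[hsv[...,i].astype(int) for i in range(3)]
    X,Y,Z=W[...,0],W[...,1],W[...,2]
    vz=(X>400)&(X<620)&(Y>-40)&(Y<320)
    br=vz&(Z>70)&(Z<92)&(H<25)&(S>60)&(Y>150)&(Y<260); print(n,'blank',rect(W[br][:,:2]),np.median(W[br],0))
    g=vz&(Z>76)&(Z<90)&(H>60)&(H<95)
    k,l,st,c=cv2.connectedComponentsWithStats(g.astype(np.uint8))
    for i in range(1,k):
        if st[i,4]>40: print(' jaw',rect(W[l==i][:,:2]),np.median(W[l==i][:,2]))
    gr=vz&(Y<130)&(Y>-40)&(S<60)&(Z>50); print(' grey z hist',np.histogram(Z[gr],np.arange(50,135,5)))
    zm=np.nanpercentile(Z[gr&(S<40)],90); hub=gr&(Z>zm-4)&(S<60); 
    if hub.sum()>5: print(' hub',cv2.minEnclosingCircle(W[hub][:,:2].astype(np.float32)),zm)
    kn=vz&((H<6)|(H>174))&(S>150)&(Z>117)&(Y<20); print(' knob',cv2.minEnclosingCircle(W[kn][:,:2].astype(np.float32)))
    # console
    cn=(X>320)&(X<630)&(Y<-180)&(Y>-420)&(Z>25)&(Z<240)
    face=cn&(S<40)&(V>110)
    p=W[face]
    for _ in range(6):
        c0=np.median(p,0); c0=p.mean(0); n_=np.linalg.svd(p-c0,full_matrices=False)[2][2]; n_*=np.sign(n_[2]); r=(W[face]-c0)@n_; p=W[face][abs(r)<4]
    print(' plane',c0,'n',(n_*1000),'tilt',np.degrees(np.arccos(n_[2])),'dir',np.degrees(np.arctan2(n_[1],n_[0])),len(p))
    fx=-n_*n_[2]+np.array([0,0,1]); fx/=np.linalg.norm(fx); fy=np.cross(n_,fx)
    h=(W-c0)@n_; a=(W-c0)@fx; b=(W-c0)@fy
    lev=cn&(h>38)&(h<66)&(V<60); q=np.c_[a[lev],b[lev]].astype(np.float32); print(' lever',cv2.minAreaRect(q),len(q),np.median(h[lev]), q.min(0),q.max(0))
    hb=cn&(h>30)&(V>=70)&(S<50)&(h<90); q=np.c_[a[hb],b[hb]].astype(np.float32); print(' hub',len(q),np.percentile(h[hb],[5,50,95]),q.mean(0),cv2.minEnclosingCircle(q))
    tip=cn&((H<6)|(H>174))&(S>150); q=np.c_[a[tip],b[tip]].astype(np.float32); print(' mark',cv2.minAreaRect(q),q.mean(0),W[tip].mean(0))
    m=cn&(abs(h)<4); q=np.c_[a[m],b[m]].astype(np.float32); print(' face',cv2.minAreaRect(q))
    print(' axes',fx,fy)
    y=(Z>305)&(Z<335)&(H>20)&(H<32)&(S>150)&(X>300)&(X<650)&(Y<-250)&(Y>-330); print(' rail',cv2.minAreaRect(W[y][:,:2].astype(np.float32)))
```

```text
top0 blank ((510.9441833496094, 191.51730346679688), (83.37079620361328, 199.6491241455078), 89.50345611572266) [510.4 206.4  80.2]
 jaw ((515.6964111328125, 249.38027954101562), (29.726877212524414, 126.90831756591797), 85.18970489501953) 80.63331737075373
 jaw ((506.5194091796875, 156.66107177734375), (29.653440475463867, 123.89716339111328), 84.7469482421875) 80.83412291141588
 grey z hist (array([ 20,  21,   9, 103, 213,  80,   5,   0,   0,   0,   0,   0,   0,
         0,   0,   0]), array([ 50,  55,  60,  65,  70,  75,  80,  85,  90,  95, 100, 105, 110,
       115, 120, 125, 130]))
 hub ((522.5615234375, 52.929195404052734), 67.29788970947266) 76.48940361259955
 knob ((570.7298583984375, -10.512207984924316), 11.412623405456543)
 plane [ 467.4 -310.4  113.7] n [ 35.  572.6 819.1] tilt 35.00350123968105 dir 86.50098949621399 2098
 lever ((-6.096736907958984, -23.563735961914062), (25.2673397064209, 105.19503021240234), 55.1020622253418) 153 54.01386496561785 [-47.  -51.9] [42.3 16.5]
 hub 121 [36.5 55.4 61.9] [-37.4  -4.4] ((-13.114545822143555, -16.22307777404785), 64.8733749389
[... 1212 characters left out ...]
6490305865 dir 86.91948046157533 1903
 lever ((76.81792449951172, 13.080902099609375), (210.2115020751953, 218.6497039794922), 49.438175201416016) 199 52.664716239272465 [ -72.3 -135.5] [100.4 133.9]
 hub 89 [35.6 54.9 60.9] [-36.3  -8.7] ((25.748889923095703, 55.36094284057617), 119.62615966796875)
 mark ((15.812368392944336, 23.659107208251953), (104.89081573486328, 19.684701919555664), 40.828941345214844) [42.5 45.3] [ 522.8 -350.   142.5]
 face ((-25.095245361328125, -3.112548828125), (282.3638916015625, 222.51144409179688), 89.06682586669922)
 axes [-0.  -0.8  0.6] [ 1.  -0.1  0. ]
 rail ((478.8800048828125, -307.4184875488281), (29.60667610168457, 277.6170654296875), 86.91355895996094)
```

Vise: pivot is near (503,84), the knob near (573,-12) at 120 mm radius, lever at about 0.24 rad, and the jaw spacing agrees. The rail is in the way, so I go up and over it, turning so the fingers close along the tangent.

Request:
{"op": "send_rows", "data": {
  "series": [
    [85,[0,0,1],[0,0,1]],
    [85,[0,0,1],[0,0,1]],
    [85,[0,0,0.9],[0,0,1]],
    [85,[0.47,0.95,0],[0,0,1]],
    [85,[0.47,0.95,0],[0,0,1]],
    [85,[0.47,0.95,0],[0,0,1]],
    [85,[0.47,0.95,0],[0,0,1]],
    [85,[0.47,0.95,0],[0,0,1]]
  ]
}}

```text
clock: 1.1
eef_pos: [428.6, -299.8, 422.1]
tool_rot: [-3.141, -0.0, 1.163]
force: [0.8, -1.1, -0.6]
width: 84.9
gripper_force: 0.0
```

Request:
{"op": "send_rows", "data": {
  "series": [
    [85,[0.47,0.95,0],[0,0,1]],
    [85,[0.47,0.95,0],[0,0,1]],
    [85,[0.47,0.95,0],[0,0,1]],
    [85,[0.47,0.95,0],[0,0,1]],
    [85,[0.47,0.95,0],[0,0,1]],
    [85,[0,0,-0.5],[0,0,1]],
    [85,[0,0,-0.5],[0,0,1]],
    [85,[0,0,-0.5],[0,0,1]]
  ]
}}

```text
clock: 2.1
eef_pos: [566.5, -21.6, 331.0]
tool_rot: [-3.141, -0.0, 1.861]
force: [0.4, 0.5, -0.1]
width: 84.9
gripper_force: 0.0
```

Request:
{"op": "send_rows", "data": {
  "series": [
    [85,[0,0,-0.4],[0,0,1]],
    [85,[0,0,-0.4],[0,0,1]],
    [85,[0,0,-0.4],[0,0,1]],
    [85,[0,0,-0.4],[0,0,1]],
    [85,[0,0,0],[0,0,0]]
  ]
}}

```text
clock: 2.72
eef_pos: [565.2, -22.1, 234.4]
tool_rot: [-3.138, -0.003, 2.206]
force: [-0.0, -1.1, -0.6]
width: 85.3
gripper_force: 0.0
```

Request:
{"op": "send_rows", "data": {
  "series": [
    [85,[0.13,0.17,-0.5],[0,0,0]],
    [85,[0,0,-0.6],[0,0,0]],
    [85,[0,0,-0.6],[0,0,0]],
    [85,[0,0,-0.4],[0,0,0]],
    [85,[0,0,0],[0,0,0]]
  ]
}}

```text
clock: 3.35
eef_pos: [574.0, -11.6, 109.6]
tool_rot: [-3.139, -0.001, 2.206]
force: [-0.5, 0.5, 0.1]
width: 84.7
gripper_force: 0.0
```

Run:
```python
from h import *
a=grab('scene','s1')['img'][120:270,170:370]; b=grab('top','t1')['img'][130:260,200:400]
c=np.vstack([cv2.resize(x,(600,int(x.shape[0]*2)),interpolation=2) for x in(a,b)]); cv2.imwrite('pics/z2.png',c[:,:,::-1])
```

```text
(no output)
```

View pics/z2.png

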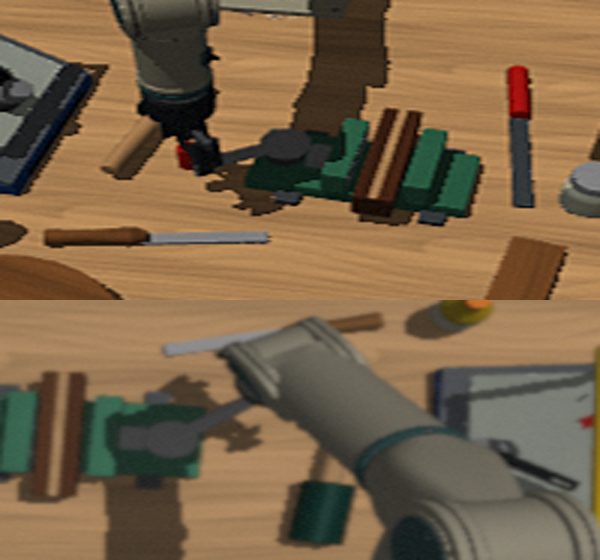

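The knob shows between the fingers at (185,158) in the upper crop. Closing.

Request:
{"op": "send_rows", "data": {
  "series": [
    [20,[0,0,-0.05],[0,0,0]],
    [20,[0,0,0],[0,0,0]],
    [20,[0,0,0],[0,0,0]],
    [20,[0,0,0],[0,0,0]],
    [20,[0,0,0],[0,0,0]],
    [20,[0,0,0],[0,0,0]]
  ]
}}

```text
clock: 4.2
eef_pos: [574.6, -11.7, 107.9]
tool_rot: [-3.142, 0.001, 2.207]
force: [-2.2, -0.2, 4.8]
width: 24.3
gripper_force: 58.6
```

```bash
python3 -c "
import numpy as np
a=np.radians(-53.4-5*np.arange(17));p=119.7*np.c_[np.cos(a),np.sin(a)]
print((np.diff(p,axis=0)/60).round(3).tolist());print((p+[503.5,84]).round(0).tolist())"
```

```text
[[-0.144, -0.098], [-0.152, -0.085], [-0.159, -0.071], [-0.164, -0.057], [-0.169, -0.042], [-0.172, -0.028], [-0.174, -0.012], [-0.174, 0.003], [-0.173, 0.018], [-0.171, 0.033], [-0.167, 0.048], [-0.163, 0.062], [-0.157, 0.076], [-0.149, 0.089], [-0.141, 0.102], [-0.132, 0.114]]
[[575.0, -12.0], [566.0, -18.0], [557.0, -23.0], [548.0, -27.0], [538.0, -31.0], [528.0, -33.0], [517.0, -35.0], [507.0, -36.0], [496.0, -35.0], [486.0, -34.0], [476.0, -32.0], [466.0, -30.0], [456.0, -26.0], [447.0, -21.0], [438.0, -16.0], [429.0, -10.0], [421.0, -3.0]]
```

Request:
{"op": "send_rows", "data": {
  "series": [
    [20,[-0.144,-0.098,0],[0,0,-1]],
    [20,[-0.152,-0.085,0],[0,0,-1]],
    [20,[-0.159,-0.071,0],[0,0,-1]],
    [20,[-0.164,-0.057,0],[0,0,-1]]
  ]
}}

```text
clock: 4.7
eef_pos: [539.2, -29.9, 108.0]
tool_rot: [3.137, 0.0, 1.855]
force: [2.4, 0.7, 1.6]
width: 24.5
gripper_force: 59.1
```

Request:
{"op": "send_rows", "data": {
  "series": [
    [20,[-0.169,-0.042,0],[0,0,-1]],
    [20,[-0.172,-0.028,0],[0,0,-1]],
    [20,[-0.174,-0.012,0],[0,0,-1]],
    [20,[-0.174,0.003,0],[0,0,-1]]
  ]
}}

```text
clock: 5.2
eef_pos: [497.8, -35.6, 108.0]
tool_rot: [3.137, 0.0, 1.506]
force: [2.2, -2.1, 1.1]
width: 24.0
gripper_force: 59.1
```

Request:
{"op": "send_rows", "data": {
  "series": [
    [20,[-0.173,0.018,0],[0,0,-1]],
    [20,[-0.171,0.033,0],[0,0,-1]],
    [20,[-0.167,0.048,0],[0,0,-1]],
    [20,[-0.163,0.062,0],[0,0,-1]],
    [20,[-0.157,0.076,0],[0,0,-1]],
    [20,[0,0,0],[0,0,0]]
  ]
}}

```text
clock: 5.95
eef_pos: [445.2, -21.6, 107.8]
tool_rot: [-3.141, 0.002, 1.071]
force: [-3.4, -2.3, 8.8]
width: 24.5
gripper_force: 59.8
```

Request:
{"op": "send_rows", "data": {
  "series": [
    [20,[-0.075,0.043,0],[0,0,-0.5]],
    [20,[-0.074,0.046,0],[0,0,-0.5]],
    [20,[0,0,0],[0,0,0]]
  ]
}}

```text
clock: 6.32
eef_pos: [439.0, -18.0, 107.9]
tool_rot: [3.137, 0.0, 0.982]
force: [2.2, -8.2, 2.8]
width: 24.5
gripper_force: 59.5
```

Request:
{"op": "send_rows", "data": {
  "series": [
    [20,[-0.07,0.05,0],[0,0,-0.5]],
    [20,[-0.035,0.026,0],[0,0,-0.3]],
    [20,[0,0,0],[0,0,0]],
    [20,[0,0,0],[0,0,0]]
  ]
}}

```text
clock: 6.82
eef_pos: [437.3, -16.8, 108.1]
tool_rot: [3.129, -0.003, 0.909]
force: [10.5, -18.6, -6.2]
width: 24.6
gripper_force: 59.5
```

Hard stop felt, about 19 N tangential, so the blank is clamped. Release and rise.

Request:
{"op": "send_rows", "data": {
  "series": [
    [60,[0.1,-0.07,0],[0,0,0]],
    [60,[0,0,0],[0,0,0]],
    [60,[0,0,0],[0,0,0]],
    [60,[0,0,0.5],[0,0,0]],
    [60,[0,0,1],[0,0,0]],
    [60,[0,0,1],[0,0,0]],
    [60,[0,0,1],[0,0,0]],
    [60,[0,0,1],[0,0,0]]
  ]
}}

```text
clock: 7.82
eef_pos: [435.9, -14.3, 379.3]
tool_rot: [-3.141, -0.0, 0.917]
force: [2.0, 0.5, -0.4]
width: 59.7
gripper_force: 0.0
```

Run:
```python
from h import *
np.set_printoptions(precision=2,suppress=True)
for n in('top','scene'):
    d=grab(n,n+'2'); W=world(d); hsv=cv2.cvtColor(d['img'],cv2.COLOR_RGB2HSV); H,S,V=[hsv[...,i].astype(int) for i in range(3)]
    X,Y,Z=W[...,0],W[...,1],W[...,2]
    vz=(X>400)&(X<620)&(Y>-40)&(Y<320)
    g=vz&(Z>76)&(Z<90)&(H>60)&(H<95)
    k,l,st,c=cv2.connectedComponentsWithStats(g.astype(np.uint8))
    for i in range(1,k):
        if st[i,4]>40: print(n,' jaw',cv2.minAreaRect(W[l==i][:,:2].astype(np.float32)))
    # console in the given frame from before: use avg normal, hub frame
    d0=np.load(n+'0.npz'); W=world(d0); hsv=cv2.cvtColor(d0['img'],cv2.COLOR_RGB2HSV); H,S,V=[hsv[...,i].astype(int) for i in range(3)]
    X,Y,Z=W[...,0],W[...,1],W[...,2]
    ps=np.radians(86.8); c,s=np.cos(np.radians(35)),np.sin(np.radians(35)); hd=np.array([np.cos(ps),np.sin(ps)])
    nn=np.array([*(s*hd),c]); fx=np.array([*(-c*hd),s]); fy=np.cross(nn,fx)
    C=np.array([470,-290,0.]) 
    cn=(X>320)&(X<630)&(Y<-180)&(Y>-420)&(Z>25)&(Z<300)
    R=W-C; h=R@nn; a=R@fx; b=R@fy
    f=cn&(S<40)&(V>110); h0=np.median(h[f]); h-=h0; print(n,'h0',h0)
    ok=cn&(abs(b)<100)&(abs(a)<230)&~((H>15)&(H<35)&(S>100))
    L=ok&(h>48)&(h<60)&(V<60); k,l,st,_=cv2.connectedComponentsWithStats(L.astype(np.uint8)); 
    for i in range(1,k):
        if st[i,4]>15: q=np.c_[a[l==i],b[l==i]].astype(np.float32); print('  lever',cv2.minAreaRect(q),cv2.fitLine(q,2,0,.01,.01).ravel(),len(q))
    Hb=ok&(h>58)&(h<75)&(V>=70)&(S<50); q=np.c_[a[Hb],b[Hb]].astype(np.float32); print('  hub',len(q),cv2.minEnclosingCircle(q),np.median(q,0),np.median(h[Hb]))
    M=ok&((H<6)|(H>174))&(S>150)&(abs(h)<8); q=np.c_[a[M],b[M]].astype(np.float32); print('  mark',len(q),q.mean(0),cv2.minAreaRect(q))
    F=cn&(abs(h)<4)&(S<60); q=np.c_[a[F],b[F]].astype(np.float32); print('  face',cv2.minAreaRect(q))
    print(' ',nn,fx,fy)
a=cv2.resize(cv2.imread('pics/scene2.png')[130:260,110:350],(720,390),interpolation=2);cv2.imwrite('pics/z3.png',a)
```

```text
top  jaw ((515.8713989257812, 249.88491821289062), (29.288463592529297, 127.16139221191406), 85.1146011352539)
top  jaw ((508.15765380859375, 174.13626098632812), (29.800344467163086, 126.37699127197266), 84.88468170166016)
top h0 81.35653661484623
  lever ((75.79946899414062, -24.781085968017578), (25.215639114379883, 105.20683288574219), 54.86857986450195) [  0.87  -0.5   74.35 -21.03] 142
  hub 34 ((62.84426498413086, -11.940079689025879), 54.4824333190918) [25.27  2.33] 59.9251542753982
  mark 9 [118.74  50.8 ] ((117.39629364013672, 50.819828033447266), (8.456578254699707, 9.589366912841797), 5.494654655456543)
  face ((60.60785675048828, 2.967437744140625), (278.5063171386719, 217.7434844970703), 89.95413970947266)
  [0.03 0.57 0.82] [-0.05 -0.82  0.57] [ 1.   -0.06 -0.  ]
scene  jaw ((513.0065307617188, 172.90155029296875), (30.38815689086914, 133.74737548828125), 85.09951782226562)
scene  jaw ((521.0137939453125, 248.3800811767578), (28.331087112426758, 129.42054748535156), 84.83948516845703)
scene h0 81.00501417351602
  lever ((68.74539947509766, -13.764835357666016), (26.157556533813477, 118.66352844238281), 54.439300537109375) [  0.85  -0.53  72.44 -13.93] 121
  hub 15 ((29.03483009338379, 10.322415351867676), 18.17184829711914) [28.21  5.  ] 59.722531920387
  mark 40 [129.94  57.65] ((128.3584747314453, 58.46131134033203), (33.77709197998047, 16.3223819732666), 23.963533401489258)
  face ((62.55279541015625, 7.5629730224609375), (282.1626892089844, 215.43096923828125), 89.96796417236328)
  [0.03 0.57 0.82] [-0.05 -0.82  0.57] [ 1.   -0.06 -0.  ]
```

View pics/z3.png

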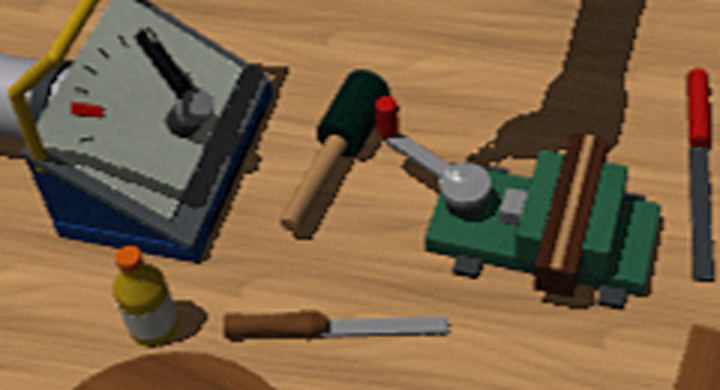

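The jaw centres are 76 mm apart, so the jaw is at x about -11 mm and the blank is clamped. The crop shows the valve lever from hub (190,112) to tip (148,42) and the mark at (88,110). I cast those pixels onto their planes and work out the tool turn.

```bash
cat >> h.py <<'E'
C=np.array([470,-290,0.]); ps=np.radians(86.8); c_,s_=np.cos(np.radians(35)),np.sin(np.radians(35)); hd=np.array([np.cos(ps),np.sin(ps)])
nn=np.array([*(s_*hd),c_]); fx=np.array([*(-c_*hd),s_]); fy=np.cross(nn,fx); F=np.array([fx,fy,nn])
def cast(d,uv,h):
    "pixels -> (a,b) in plane nn.(p-C)=h"
    f=192/np.tan(np.radians(float(d['vfov']))/2); uv=np.atleast_2d(uv)
    T=np.linalg.inv(d['world_to_cam']); r=np.c_[(uv[:,0]-d['cx'])/f,(uv[:,1]-d['cy'])/f,np.ones(len(uv))]@T[:3,:3].T; o=T[:3,3]
    t=(h-(o-C)@nn)/(r@nn); return ((o+r*t[:,None]-C)@F.T)[:,:2]
E
python3 - <<'E'
from h import *
from scipy.spatial.transform import Rotation as Ro
np.set_printoptions(precision=2,suppress=True)
for n,roi in(('scene2',(130,185,120,200)),('top2',(160,260,330,420))):
    d=np.load(n+'.npz'); W=world(d); hsv=cv2.cvtColor(d['img'],cv2.COLOR_RGB2HSV); H,S,V=[hsv[...,i].astype(int) for i in range(3)]
    R=(W-C)@F.T; h=R[...,2]-81.2
    box=np.zeros(H.shape,bool); box[roi[0]:roi[1],roi[2]:roi[3]]=1
    dk=box&(V<70)&(h>25)&(h<64)&(abs(R[...,1])<100); k,l,st,c=cv2.connectedComponentsWithStats(dk.astype(np.uint8)); i=1+np.argmax(st[1:,4]); v,u=np.where(l==i)
    print(n,'dark',len(u),'h pct',np.percentile(h[l==i],[10,50,75,90]))
    topm=(l==i)&(h>48); v,u=np.where(topm); q=cast(d,np.c_[u,v],81.2+53).astype(np.float32); print(' lever',cv2.minAreaRect(q),cv2.fitLine(q,2,0,.01,.01).ravel())
    M=box&((H<6)|(H>174))&(S>130); v,u=np.where(M); q=cast(d,np.c_[u,v],81.2).astype(np.float32); print(' mark',len(q),cv2.minAreaRect(q),q.mean(0))
    g=box&(h>57)&(h<80)&(S<60)&(V>60); v,u=np.where(g); print(' hub px',np.c_[u,v].mean(0),len(u),np.median(h[g]),cast(d,np.c_[u,v],81.2+np.median(h[g])).mean(0),cv2.minEnclosingCircle(cast(d,np.c_[u,v],81.2+np.median(h[g])).astype(np.float32)))
E
python3 - <<'E'
import cv2
a=cv2.imread('pics/scene2.png')[125:195,115:195];b=cv2.imread('pics/top2.png')[155:260,335:425]
import numpy as np
cv2.imwrite('pics/z4.png',np.hstack([cv2.resize(x,(400,int(400*x.shape[0]/x.shape[1])),interpolation=2)[:350] for x in(a,b)]))
E
```

```text
scene2 dark 204 h pct [37.58 51.51 54.92 56.8 ]
 lever ((67.44526672363281, -14.886425018310547), (31.563533782958984, 124.82508850097656), 53.833736419677734) [  0.84  -0.55  69.94 -13.52]
 mark 43 ((101.2861328125, 14.632705688476562), (133.0119171142578, 24.19353675842285), 54.87293243408203) [128.43  53.58]
 hub px [175.  161.5] 26 59.04121671704549 [33.74  2.11] ((66.31488800048828, -18.34895896911621), 59.226722717285156)
top2 dark 192 h pct [48.7  54.16 56.77 58.13]
 lever ((74.03215026855469, -24.94437026977539), (28.61862564086914, 110.39334106445312), 54.4206657409668) [  0.86  -0.51  72.94 -20.51]
 mark 13 ((116.97480773925781, 51.54090118408203), (6.286068916320801, 15.457701683044434), 1.0751384496688843) [117.47  51.22]
 hub px [363.12 206.63] 49 58.71264736473999 [37.7  -2.31] ((65.86381530761719, -16.368314743041992), 60.27958679199219)
```

View pics/z4.png

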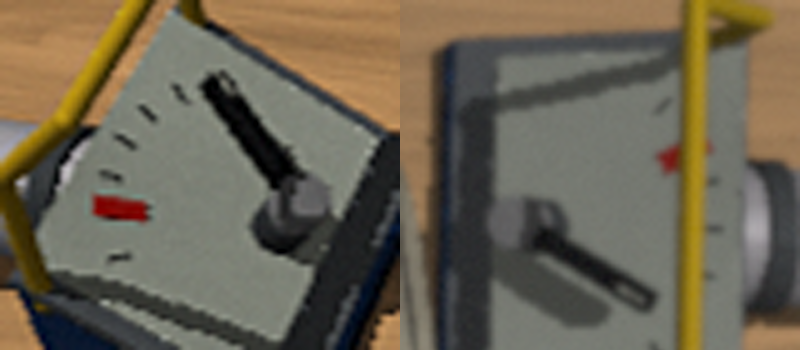

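Run:
```python
from h import *
np.set_printoptions(precision=1,suppress=True)
z=81.2
for n,hub,tip,mk in(('scene2',(176,164),(159,141.8),[(139,166.6),(151.4,143.6),(144.6,147),(140.2,153.2),(137.2,160.2),(139,176.4)]),('top2',(360.2,205.4),(389,222.1),[(393.7,179),(405.2,195.8),(405.2,206.5),(404.4,217)])):
    d=np.load(n+'.npz'); H=cast(d,hub,z+60)[0]; T=cast(d,tip,z+53)[0]; M=cast(d,mk,z)
    ang=lambda p:np.degrees(np.arctan2(*(p-H)[::-1]))
    print(n,'hub',H,'tip',T,np.linalg.norm(T-H),ang(T)); print([(m,round(np.linalg.norm(m-H),1),round(ang(m),1)) for m in M])
```

```text
scene2 hub [26.9 10.1] tip [113.2 -40.9] 100.18522782654247 -30.57548197882485
[(array([127.4,  56.2]), np.float64(110.6), np.float64(24.7)), (array([129.6, -57.9]), np.float64(123.1), np.float64(-33.5)), (array([144.1, -28.8]), np.float64(123.4), np.float64(-18.4)), (array([146.4,   4.5]), np.float64(119.6), np.float64(-2.7)), (array([143.2,  36.8]), np.float64(119.3), np.float64(12.9)), (array([111.4,  91.1]), np.float64(117.1), np.float64(43.8))]
top2 hub [29.   1.1] tip [118.5 -47.6] 101.95280529637279 -28.56987330262728
[(array([112.2,  87.5]), np.float64(119.9), np.float64(46.1)), (array([148.9,  35.1]), np.float64(124.7), np.float64(15.8)), (array([149.5,   2.3]), np.float64(120.5), np.float64(0.6)), (array([147.6, -29.8]), np.float64(122.6), np.float64(-14.6))]
```

Run:
```python
from h import *
from scipy.spatial.transform import Rotation as Ro
np.set_printoptions(precision=3,suppress=True)
s=sensors.read_state(); R0=Ro.from_euler('xyz',s['tool_rot']); th=np.radians(-29.5)
p=-np.sin(th)*fx+np.cos(th)*fy
for sg in(1,-1):
    y=sg*p; z=-nn; Rt=Ro.from_matrix(np.c_[np.cross(y,z),y,z]); rv=(Rt*R0.inv()).as_rotvec(degrees=True); print('rotvec/5deg',rv/5,np.linalg.norm(rv))
tgt=C+np.array([103,-37.7,124])@F; print('target',tgt,'hover',tgt+130*nn,'now',s['eef_pos'],s['qpos']); print('d hover /60',(tgt+130*nn-s['eef_pos'])/60,'nn',nn,nn*130/60)
```

```text
rotvec/5deg [-6.98   0.815  0.882] 35.410011481010365
rotvec/5deg [ -0.825 -10.483 -33.435] 175.2486099951584
target [ 431.619 -301.124  160.653] hover [ 435.782 -226.675  267.143] now [439.603 -14.183 383.147] [ 0.028  0.169 -0.07   1.867  0.013  1.094 -0.702]
d hover /60 [-0.064 -3.542 -1.933] nn [0.032 0.573 0.819] [0.069 1.241 1.775]
```

Request:
{"op": "send_rows", "data": {
  "series": [
    [60,[0,-0.44,0],[-0.87,0.1,0.11]],
    [60,[0,-0.44,0],[-0.87,0.1,0.11]],
    [60,[-0.01,-0.44,-0.2],[-0.87,0.1,0.11]],
    [60,[-0.01,-0.44,-0.3],[-0.87,0.1,0.11]],
    [60,[-0.01,-0.44,-0.3],[-0.87,0.1,0.11]],
    [60,[-0.01,-0.44,-0.3],[-0.87,0.1,0.11]],
    [60,[-0.01,-0.44,-0.4],[-0.87,0.1,0.11]],
    [60,[-0.01,-0.44,-0.4],[-0.87,0.1,0.11]]
  ]
}}

```text
clock: 8.93
eef_pos: [432.8, -226.1, 262.1]
tool_rot: [2.817, 0.529, 0.909]
force: [0.5, -0.5, -0.7]
width: 60.0
gripper_force: 0.0
```

```bash
cat > chk.py <<'E'
from h import *
import sys
from scipy.spatial.transform import Rotation as Ro
np.set_printoptions(precision=3,suppress=True)
s=sensors.read_state(); R0=Ro.from_euler('xyz',s['tool_rot']); th=np.radians(float(sys.argv[1])); ht=float(sys.argv[2])
p=-np.sin(th)*fx+np.cos(th)*fy
Rt=Ro.from_matrix(np.c_[np.cross(p,-nn),p,-nn]); rv=(Rt*R0.inv()).as_rotvec(degrees=True)
t=C+np.array([26.5+88*np.cos(th),5.6+88*np.sin(th),ht])@F
print('now abh',(s['eef_pos']-C)@F.T,'rot/5',rv/5,'d/60',(t-s['eef_pos'])/60,s['qpos'],s['force'],s['width'])
E
python3 chk.py -29.5 124
```

```text
now abh [ 99.752 -40.667 250.114] rot/5 [ 0.01  -0.104  0.064] d/60 [-0.021 -1.252 -1.69 ] [-0.084  0.423  0.137  2.112  0.81   0.816 -1.162] [ 0.545 -0.519 -0.712] 59.99624537196099
```

Request:
{"op": "send_rows", "data": {
  "series": [
    [60,[0,-0.35,-0.45],[0,0,0]],
    [60,[0,-0.35,-0.45],[0,0,0]],
    [60,[0,-0.3,-0.44],[0,0,0]],
    [60,[0,-0.25,-0.35],[0,0,0]],
    [60,[0,0,0],[0,0,0]]
  ]
}}

```text
clock: 9.55
eef_pos: [431.6, -301.0, 160.4]
tool_rot: [2.822, 0.53, 0.908]
force: [-0.2, 0.8, 0.5]
width: 60.2
gripper_force: 0.0
```

```bash
python3 chk.py -29.5 124
python3 - <<'E'
from h import *
a=cv2.resize(grab('scene','s5')['img'][85:215,100:260],(640,520),interpolation=2); cv2.imwrite('pics/z5.png',a[:,:,::-1])
E
```

```text
now abh [102.776 -37.711 123.81 ] rot/5 [-0.008 -0.145  0.095] d/60 [-0.001 -0.002  0.006] [ 0.002  0.64   0.264  2.167  1.07   0.518 -1.355] [-0.158  0.767  0.509] 60.20709121794661
```

View pics/z5.png

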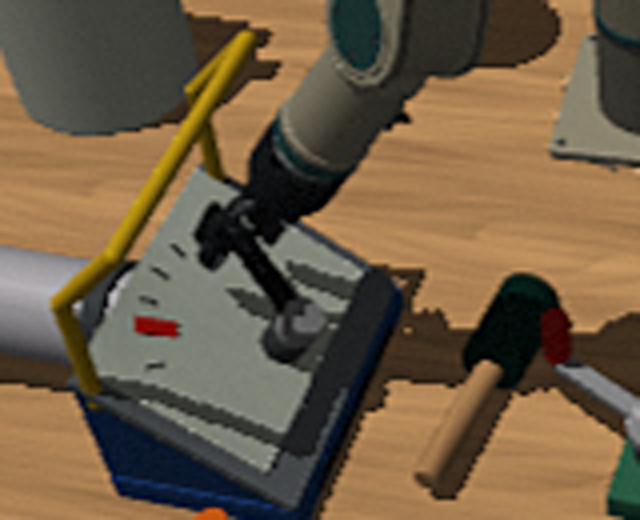

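The fingers straddle the bar near its tip, at (235,235), with no contact. Closing.

Request:
{"op": "send_rows", "data": {
  "series": [
    [10,[0,0,0],[0,0,0]],
    [10,[0,0,0],[0,0,0]],
    [10,[0,0,0],[0,0,0]],
    [10,[0,0,0],[0,0,0]],
    [10,[0,0,0],[0,0,0]]
  ]
}}

```text
clock: 10.22
eef_pos: [432.9, -300.1, 162.4]
tool_rot: [2.818, 0.528, 0.91]
force: [-3.1, 5.1, 6.1]
width: 15.5
gripper_force: 58.0
```

```bash
python3 chk.py -29.5 124
python3 - <<'E'
from h import *
np.set_printoptions(precision=3,suppress=True)
t=np.radians(-29.5+4.9*np.arange(12)); p=88*(np.cos(t)[:,None]*fx+np.sin(t)[:,None]*fy); print((np.diff(p,axis=0)/60).round(3).tolist())
E
```

```text
now abh [103.114 -36.492 126.004] rot/5 [-0.006 -0.107  0.061] d/60 [-0.022 -0.018 -0.028] [ 0.001  0.635  0.263  2.167  1.07   0.519 -1.354] [-3.065  5.147  6.076] 15.454171448185091
[[0.109, -0.053, 0.033], [0.114, -0.045, 0.027], [0.118, -0.037, 0.021], [0.121, -0.029, 0.015], [0.123, -0.02, 0.009], [0.125, -0.012, 0.003], [0.125, -0.003, -0.003], [0.125, 0.006, -0.009], [0.124, 0.015, -0.015], [0.121, 0.023, -0.021], [0.118, 0.032, -0.027]]
```

Gripped at 15.5 mm, which matches the bar. Now I turn it 4.9° per row about the slope normal.

Request:
{"op": "send_rows", "data": {
  "series": [
    [10,[0.109,-0.053,0.033],[0.03,0.56,0.8]],
    [10,[0.114,-0.045,0.027],[0.03,0.56,0.8]],
    [10,[0.118,-0.037,0.021],[0.03,0.56,0.8]],
    [10,[0.121,-0.029,0.015],[0.03,0.56,0.8]],
    [10,[0,0,0],[0,0,0]]
  ]
}}

```text
clock: 10.85
eef_pos: [460.8, -309.3, 167.6]
tool_rot: [3.031, 0.605, 1.306]
force: [-2.8, 6.0, 4.6]
width: 15.1
gripper_force: 62.0
```

```bash
python3 chk.py -9.9 124
```

```text
now abh [112.31   -8.061 125.969] rot/5 [ 0.024 -0.101  0.056] d/60 [-0.026 -0.029 -0.018] [ 0.082  0.638  0.154  2.086  1.046  0.607 -0.962] [-2.788  6.01   4.62 ] 15.058928160113688
```

Request:
{"op": "send_rows", "data": {
  "series": [
    [10,[0.123,-0.02,0.009],[0.03,0.56,0.8]],
    [10,[0.125,-0.012,0.003],[0.03,0.56,0.8]],
    [10,[0.125,-0.003,-0.003],[0.03,0.56,0.8]],
    [10,[0.125,0.006,-0.009],[0.03,0.56,0.8]],
    [10,[0.124,0.015,-0.015],[0.03,0.56,0.8]],
    [10,[0.121,0.023,-0.021],[0.03,0.56,0.8]],
    [10,[0.118,0.032,-0.027],[0.03,0.56,0.8]],
    [10,[0,0,0],[0,0,0]]
  ]
}}

```text
clock: 11.85
eef_pos: [511.8, -305.6, 163.0]
tool_rot: [-2.85, 0.553, 2.021]
force: [-5.9, 8.0, 2.3]
width: 14.9
gripper_force: 61.0
```

```bash
python3 chk.py 25.5 124
python3 - <<'E'
from h import *
d=grab('scene','s6'); a=cv2.resize(d['img'][105:205,100:220],(720,600),interpolation=2); cv2.imwrite('pics/z6.png',a[:,:,::-1])
E
```

```text
now abh [104.378  42.586 125.933] rot/5 [0.083 0.056 0.232] d/60 [ 0.013 -0.04  -0.012] [ 0.163  0.683 -0.003  1.959  1.035  0.738 -0.347] [-5.932  7.997  2.305] 14.894997701530011
```

View pics/z6.png

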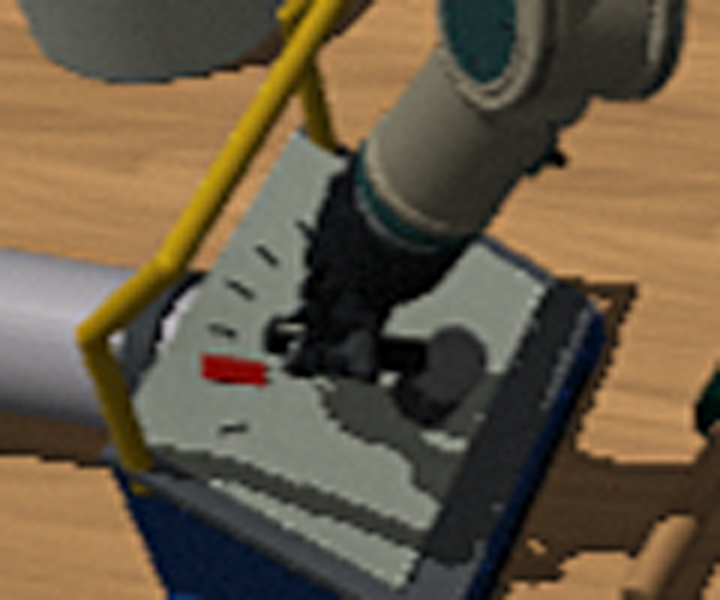

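The lever now points near the mark, which is at (233,370). I let go, back out along the normal and measure.

Request:
{"op": "send_rows", "data": {
  "series": [
    [50,[0,0,0],[0,0,0]],
    [50,[0,0,0],[0,0,0]],
    [50,[0,0,0],[0,0,0]],
    [50,[0.02,0.28,0.4],[0,0,0]],
    [50,[0.03,0.5,0.72],[0,0,0]],
    [50,[0.03,0.57,0.82],[0,0,0]],
    [50,[0.03,0.57,0.82],[0,0,0]],
    [50,[0,0.8,0.5],[0,0,0]]
  ]
}}

```text
clock: 12.9
eef_pos: [519.6, -145.5, 362.4]
tool_rot: [-2.856, 0.56, 2.013]
force: [0.8, 0.4, -0.3]
width: 49.9
gripper_force: 0.0
```

Run:
```python
from h import *
a=grab('scene','scene7')['img'][125:195,115:195]; b=grab('top','top7')['img'][155:260,335:425]
o=np.hstack([cv2.resize(x,(400,int(400*x.shape[0]/x.shape[1])),interpolation=2)[:350] for x in(a,b)]); cv2.imwrite('pics/z7.png',o[:,:,::-1])
print(sensors.read_state()['force'])
```

```text
[-0.43260693 -0.60952096 -0.23980768]
```

View pics/z7.png

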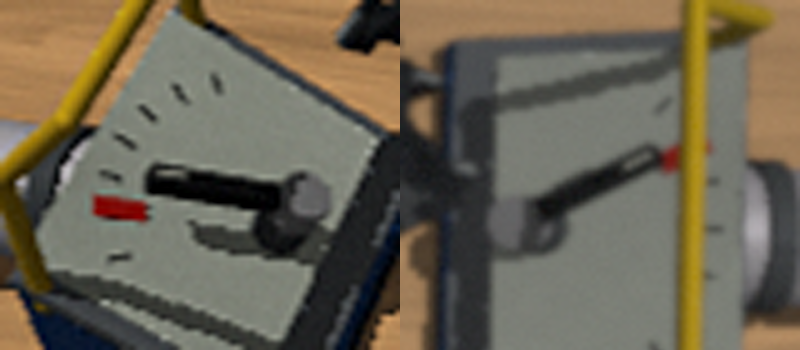

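Run:
```python
from h import *
np.set_printoptions(precision=1,suppress=True)
z=81.2
for n,hub,tip in(('scene7',(176,163.8),(148,159.4)),('top7',(360.2,205.4),(390.1,189.9))):
    d=np.load(n+'.npz'); H=cast(d,hub,z+60)[0]; T=cast(d,tip,z+53)[0]; print(n,H,T,np.linalg.norm(T-H),np.degrees(np.arctan2(*(T-H)[::-1])))
    hsv=cv2.cvtColor(d['img'],cv2.COLOR_RGB2HSV); Hh,S,V=[hsv[...,i].astype(int) for i in range(3)]
    R=(world(d)-C)@F.T; h=R[...,2]-z
    m=(V<60)&(h>48)&(h<60)&(R[...,0]>45)&(R[...,0]<150)&(R[...,1]>-20)&(R[...,1]<80); k,l,st,_=cv2.connectedComponentsWithStats(m.astype(np.uint8)); i=1+np.argmax(st[1:,4]); q=R[l==i][:,:2].astype(np.float32)
    f=cv2.fitLine(q,2,0,.01,.01).ravel(); print(' line',f,np.degrees(np.arctan(f[1]/f[0])),cv2.minAreaRect(q),len(q))
    M=((Hh<6)|(Hh>174))&(S>130)&(abs(h)<8)&(abs(R[...,1])<100)&(abs(R[...,0]-120)<50); v,u=np.where(M); q=cast(d,np.c_[u,v],z).astype(np.float32); print(' mark',cv2.minAreaRect(q),q.mean(0))
```

```text
scene7 [27.2  9.3] [116.6  48.8] 97.70949739326484 23.85422077235158
 line [ 0.9  0.5 83.9 35.3] 27.870419 ((86.48294067382812, 35.25977325439453), (91.19680786132812, 18.2254638671875), 26.912893295288086) 103
 mark ((129.16783142089844, 56.201541900634766), (31.55493927001953, 16.456085205078125), 25.189279556274414) [129.8  56. ]
top7 [29.   1.1] [120.  49.] 102.81838445245046 27.76512576757436
 line [ 0.9  0.4 81.5 28.5] 23.705276 ((86.84512329101562, 31.995254516601562), (88.17529296875, 16.469837188720703), 25.307756423950195) 115
 mark ((116.9463882446289, 53.05546951293945), (6.286068916320801, 12.428030967712402), 1.0751384496688843) [118.2  52.5]
```

The lever reads about 26° and the mark about 25–26°, well inside 6°. The jaw is still closed and the robot is clear.

```bash
python3 -c "
from cell import ctrl
print(ctrl.finish_job())"
```

```text
the job is handed in; nothing more can be done
None
```

The job is handed in: by my measurements the vise jaw is at its closed place on the blank and the valve lever is within about 2° of the red mark (limit 6°), with the robot clear and nothing else touched; no verdict came back.

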